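Load the indexing drill dial and click it on

ROBOT

A 6-joint arm with a two-finger parallel gripper is mounted at the origin on the work surface. World frame = base frame: x ahead of the robot, y to its left, z up, the work surface at z = 0. Lengths are in m, angles in rad, forces in N, time in s.
With the tool pointing down it reaches from about 0.35 to 0.85 m from the base axis. Payload 8.1 kg.
Tool frame: the origin (TCP) lies on the centre line of the jaws, within the pads' length; the fingertips stand robot.finger_overhang ahead of it and the grasp point (between the pads) lies 5 mm behind it (robot.finger_overhang is the distance from the TCP to the fingertips, in m); z points along the fingers, y is the direction in which the jaws open and shut (so a half turn about z gives the same grasp; the last joint's range is limited). The gripper opens to 93 mm and grips with 3 to 60 N. Pads are 15 mm wide; open, the fingers measure 128 mm over their backs; the gripper's body (75 mm by 188 mm) begins 65 mm behind the grasp point.
Start: joints at [1.045, 0.13, 1.488, -0, 1.523, -0.085], TCP at [0.256, 0.543, 0.21] pointing down, gripper open.
Joint ranges: [-2.96, 2.96], [-0.89, 2.26], [0.02, 2.5], [-1.34, 4.48], [0, 2.73], [-2.66, 2.66]. Speed limits (rad/s): [2.39, 2.39, 2.79, 3.14, 3.14, 3.14].

INTERFACE

Orientations are given as a rotation vector (axis times angle).
In Python, from plant import robot gives the robot as it stands. The module is installed in compiled form; this text tells all that it offers.
- The arm moves only by the tool carry_out, never from a script. Its argument "commands" is a list that holds one entry, the list of rows, each a list of 4 numbers: the shift along the tool's x, y, z in cm, then the turn about the tool's z in degrees. In form: [[[tx, ty, tz, roll], ...]]. A call has 1 to 20 rows; each row shifts and turns the commanded pose from where the row before left it, along the tool's axes as they then stand; what a row does not reach is not made up. A row lasts 1/12 s, in which the tool goes at most 41.7 mm and 7.16 degrees, less where a joint would pass 70% of its speed; a pose out of reach is approached as far as the arm can. A call is refused whole if a number of a shift passes 4.17 or a number of a turn 7.16, either way. A call with a gripper value outside its range is refused whole. "claw" is the finger opening in cm, from 0 to 9.3, set as the call begins (left out, the last holds). The fingers move at their own pace and stop on an object; "grip_force" is the grip in N (left out, the last holds). Time passes only in rows, so rows that do not move let the fingers close. It gives the time, the measured TCP pose, the force and the opening at its end, in the units of the state.
- robot.read_state(): the state, without advancing time (a new reading comes with each control period).
- robot.read_camera(name): name is "scene" or "top"; returns the picture (384x512x3 uint8, red, green, blue); there is no depth.
- robot.camera_params(name): a dict with "mtx" (3x3 intrinsics, pixels), "R" (3x3) and "t" (3): a world point X has camera coordinates R X + t. Camera axes: x right, y down, z forward; pixel columns grow to the right and rows downward; lengths in m; the calibration is good to about 2 mm. A picture is of the moment at which its call begins. camera_params takes no time and is no camera call.
- robot.close_job(): hands the job in, once; it reports no verdict.
The state is a dict: "t": time; "q": joint angles; "dq": joint speeds; "joint_torque": joint torques, N m; "tool_pos": TCP position; "orientation": TCP orientation; "force": force on the tool from outside, world axes, zero at the start; "wrist_torque": the same for the moment, N m; "opening": finger opening in m.
Only numpy, scipy, OpenCV 4.12 (cv2) and the standard library are available. Lean on these libraries where they do the work, as an engineer would, in place of code of your own. Each camera call takes 0.05 s, during which the arm holds its last target.

TASK

Take the tall round-knobbed wooden peg out of the plywood rack and push it, gently, fully home in the empty pocket at the loading position of the indexing dial (the one over the small tab of the base plate, next to the pegs already loaded), until its collar sits flat on the pocket's rim. Then turn the dial by one click only, clockwise seen from above, so that this peg rests in front of the drill, and let go. Leave the other two pieces in the rack where they are.

Things in the scene. Friction and masses are not known exactly. Their poses are not given: they have to be found in the camera images.
- peg_grip (a point): Peg to load: light wood, 83 mm tall, 50 g, round. From foot up: tenon 24 dia x 30 mm (foot chamfer 1.6 mm wide, 2.5 high), collar 38 dia x 8, knob 26 dia x 45. Point: on the axis, mid-knob, 60.5 mm above the foot, 22.5 below the top. Starts upright in any of the rack's 3 holes, collar resting on the rack. Told from the other two there by its slim round knob above a wider collar.
- peg_collar (a point): Same peg: point on its axis at the underside of the collar, 30 mm above the foot; z is the peg's axis, up.
- rack: Fixed plywood block 230 x 70 x 40 mm, origin under its centre, long side along its x; three upright holes, 29 mm dia, at x = -75, 0, +75 mm.
- base: Fixed round steel plate, 280 mm dia, 20 thick, origin under its centre; -x points to the loading position, marked by a small tab. An arm carries a grey drill motor (54 mm dia, axis 104.5 mm up, 130 mm off centre). The dial is bolted on through oversize holes, on shims: ALL of it (hub, pockets) sits off nominal by up to 7 mm in base x, 4 mm in base y and 0 to 5 mm up, unmeasured, fixed in a run.
- load_point (a point): Nominal centre of the loading pocket's rim, 74 mm above the bench. It belongs to the base: the true one is up to 7 mm off in base x, 4 in y, and 0 to 5 higher: feel for it. Pocket: steel tube 48 mm outside, 26 inside, 34 deep, so the collar seats first. A spring ball in its wall 17 mm down grips the tenon: it must be pushed, with up to 15 N. Standing on the rim, it is 30 mm too high.
- drill_point (a point): Nominal place of the loaded pocket's rim centre after one click clockwise, at the drill bit; off just as the dial is. Dial: aluminium, 264 mm dia, top nominally 40 mm above the bench, six pocket tubes with axes on a 95 mm radius, 60 degrees apart; this one and the next two clockwise already hold pegs of the same kind (clamped, tops 127 to 132 mm above the bench), the others are empty.
- hub_point (a point): Nominal centre of the hub handle, a black bar 80 mm long, 14 wide, 24 tall, on a 30 mm dia post; the point is at the bar's mid-height, 112 mm above the bench. The bar lies along the base's x at dial 0 and turns with the dial. The true centre is off by the same unmeasured shift (vector) as the loading pocket.
- dial (a joint): Rotation of the dial, rad: starts at 0, grows clockwise seen from above. Spring detent clicks every 1.047 rad (60 degrees); it resists with up to 0.5 N m at 0.26 rad from rest and past half-way (0.52) pulls on into the next click.
- square_blank_mid (a point): Bystander in the rack: blank with a square head 36 x 36 x 53 mm above the rack. Point 10 mm above the rack's top.
- short_dowel_mid (a point): Bystander in the rack: short stub with a round head 38 mm dia and 22 mm tall above the rack. Point 10 mm above the rack's top.
Mind the look-alikes: they are no part of the job. Leave any green look-alike of the part that bears peg_grip alone.

How it is judged:
By the outcome, as a careful person would: the job done as asked, in the order asked, and still so for the second after the job is handed in, with the robot touching nothing.
It also fails if it takes over 72 s, if anything falls off the work surface, if the arm or the gripper's body presses on something with over 40 N, if the wrist force passes 120 N, or if a joint passes its speed limit or range.

## Working session

There is one attempt and no reset: what is moved stays moved. The work goes in short steps, Python scripts to look and compute and a tool call to move; the robot and the scene stay as the last step left them, time stands still between calls to the robot, and variables do not carry over. Pictures are saved under pics/ and viewed, and the job is handed in when it is done.

Besides the shell and the picture viewer there is one more tool, called after "Emit:" as name(argument=value, ...) on one line, values as JSON. carry_out: Moves the arm, as the interface text tells. Its arguments: {"type":"object","properties":{"commands":{"type":"array","items":{"type":"array","items":{"type":"array","items":{"type":"number"}}}},"claw":{"type":"number"},"grip_force":{"type":"number"}},"required":["commands"]}

```bash
mkdir -p pics; python3 - <<'E'
from plant import robot
import cv2
for n in("scene","top"):
    im=robot.read_camera(n); cv2.imwrite(f"pics/{n}0.png",im[:,:,::-1])
    p=robot.camera_params(n); print(n,p["mtx"].tolist(),p["R"].tolist(),p["t"].tolist())
s=robot.read_state(); print(s, robot.finger_overhang)
E
```

```text
scene [[414.5600772199047, 0.0, 256.6685045840656], [0.0, 414.5600772199047, 184.63749487260299], [0.0, 0.0, 1.0]] [[-0.6685989545233487, 0.7434683849150605, -0.01517229851000031], [0.5187629473609544, 0.4517094625333692, -0.725839903768862], [-0.5327855501565908, -0.49316662710447706, -0.6876963250263397]] [0.40961007882871675, -0.13369370261775776, 1.1939218003766514]
top [[383.23750963750234, 0.0, 253.99387225555068], [0.0, 383.23750963750234, 188.8577056710246], [0.0, 0.0, 1.0]] [[-0.009230271445374978, -0.9998623223346235, -0.013789070478421326], [-0.9852598444745042, 0.01144932236746981, -0.17068084802754432], [0.17081522459991857, 0.012010386877196369, -0.9852298765526447]] [-0.08364720402071492, 0.541743046561688, 0.7439226350114555]
{'t': 0.1, 'q': array([ 1.04460558e+00,  1.31115261e-01,  1.48915175e+00,  8.78050824e-06,
        1.52298018e+00, -8.54143782e-02]), 'dq': array([-2.59504400e-03, -1.89367473e-03, -1.50834249e-03, -3.65005067e-05,
       -8.11322576e-04,  2.11993263e-04]), 'joint_torque': array([ 9.23673288e-04, -5.61345971e+01, -4.93094766e+01,  7.69947236e-02,
        2.93139671e-02,  3.79428252e-05]), 'tool_pos': array([0.25570949, 0.54221192, 0.20858489]), 'orientation': array([-6.86668380e-01, -3.06511057e+00,  2.47382380e-03]), 'force': array([-0.26822382,  0.56942487,  0.85856317]), 'wrist_torque': array([-0.02155393, -0.01895867,  0.01126132]), 'opening': 0.09266453582730907} 0.014
```

View pics/scene0.png

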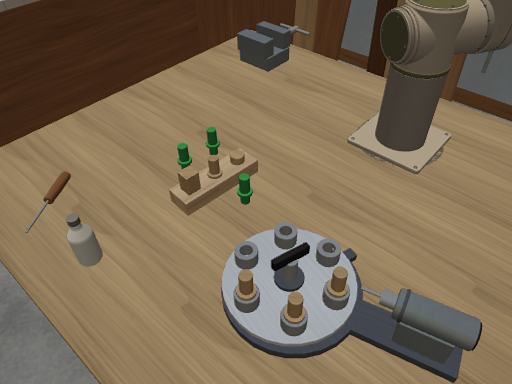

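View pics/top0.png

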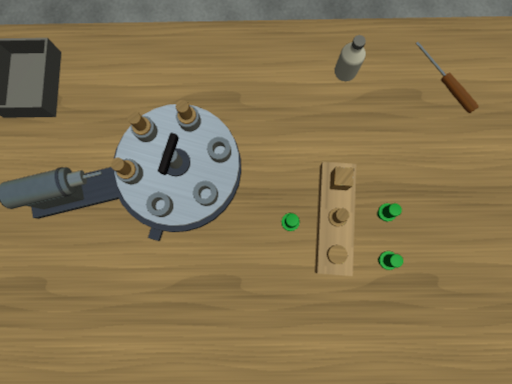

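```bash
cat > h.py <<'E'
from plant import robot
import numpy as np, cv2
P={n:robot.camera_params(n) for n in("scene","top")}
def proj(n,X):
    p=P[n]; c=np.atleast_2d(X)@np.array(p["R"]).T+p["t"]; u=c@np.array(p["mtx"]).T; return u[:,:2]/u[:,2:]
def ray(n,uv):
    p=P[n]; R=np.array(p["R"]); d=R.T@np.linalg.inv(p["mtx"])@np.array([*uv,1.]); return -R.T@np.array(p["t"]),d
def atz(n,uv,z):
    o,d=ray(n,uv); return o+d*(z-o[2])/d[2]
def crop(im,x0,y0,w,h,k,out):
    c=cv2.resize(im[y0:y0+h,x0:x0+w,::-1],None,fx=k,fy=k,interpolation=cv2.INTER_CUBIC)
    for i in range(0,w,10):
        cv2.line(c,(i*k,0),(i*k,6 if i%50 else 14),(0,0,255),1)
        if i%20==0: cv2.putText(c,str(x0+i),(i*k,24),0,.35,(0,0,255),1)
    for i in range(0,h,10):
        cv2.line(c,(0,i*k),(6,i*k),(0,0,255),1)
        if i%20==0: cv2.putText(c,str(y0+i),(8,i*k+4),0,.35,(0,0,255),1)
    cv2.imwrite(out,c)
E
python3 - <<'E'
from h import *
t=cv2.imread("pics/top0.png")[:,:,::-1]; s=cv2.imread("pics/scene0.png")[:,:,::-1]
crop(t,105,95,145,145,4,"pics/t_dial.png")
crop(t,270,150,145,135,4,"pics/t_rack.png")
crop(s,160,120,110,95,6,"pics/s_rack.png")
crop(s,210,210,190,145,4,"pics/s_dial.png")
E
```

```text
(no output)
```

View pics/t_dial.png

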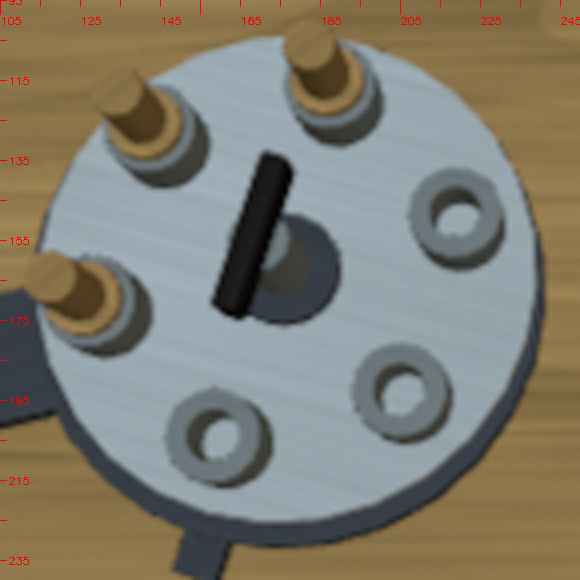

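View pics/t_rack.png

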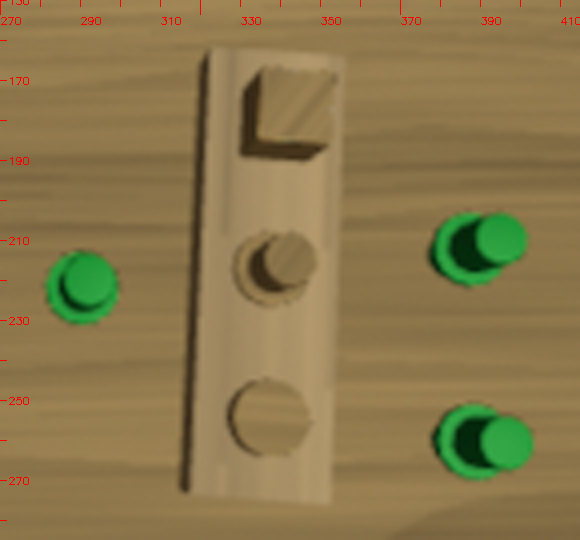

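View pics/s_rack.png

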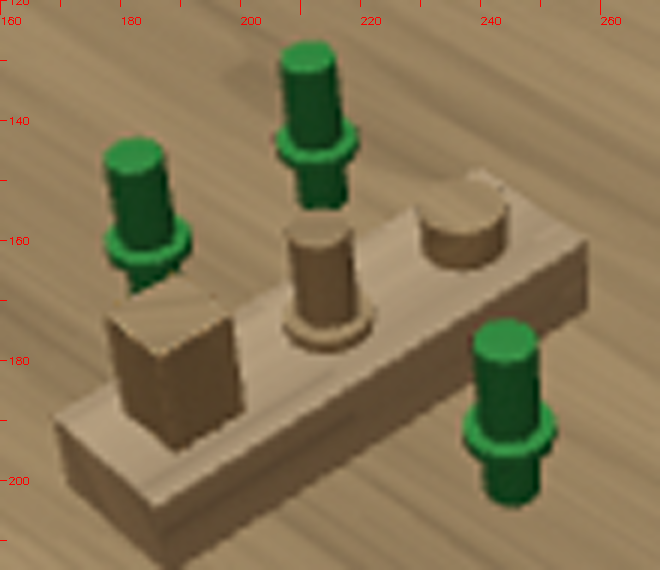

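View pics/s_dial.png

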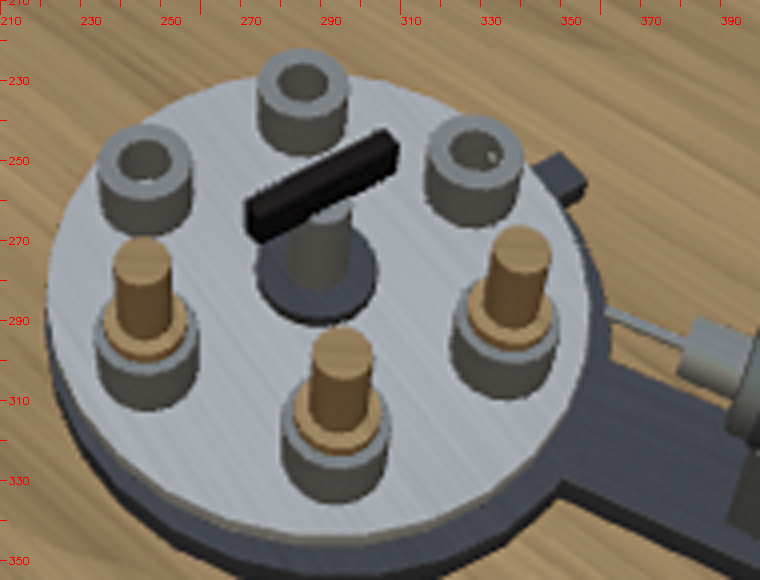

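```bash
cat >> h.py <<'E'
def tri(a,b):
    A=[];B=[]
    for n,uv in(("top",a),("scene",b)):
        o,d=ray(n,uv); d/=np.linalg.norm(d); M=np.eye(3)-np.outer(d,d); A.append(M);B.append(M@o)
    X=np.linalg.lstsq(np.vstack(A),np.hstack(B),rcond=None)[0]
    return X, np.hypot(*(proj("top",X)[0]-a)),np.hypot(*(proj("scene",X)[0]-b))
E
python3 - <<'E'
from h import *
np.set_printoptions(precision=4,suppress=True)
for n,a,b in(("load",(158,203.3),(328.5,249.3)),("p2",(205,192),(285.6,232)),("p3",(219,148.3),(246.3,250.2)),("peg",(342.5,214.5),(213.3,158.2)),
 ):
  print(n,tri(np.array(a),np.array(b)))
# rack corners top face z=.04 from top and scene
c=lambda x,y:(270+x/4,150+y/4)
print("racktop",[atz("top",c(*p),.04)[:2] for p in((210,50),(345,58),(330,503),(190,492))])
c=lambda x,y:(160+x/6,120+y/6)
print("rackscene",[atz("scene",c(*p),.04)[:2] for p in((55,418),(157,503),(587,240),(480,170))])
# tab and base circle
c=lambda x,y:(105+x/4,95+y/4)
print("tab top",[atz("top",c(*p),.02)[:2] for p in((175,572),(222,582))])
print("hub",[atz("top",c(*p),.124)[:2] for p in((278,155),(228,312))])
c=lambda x,y:(210+x/4,210+y/4)
print("hub s",[atz("scene",c(*p),.124)[:2] for p in((390,140),(256,218))])
E
```

```text
load (array([0.5104, 0.1024, 0.0669]), np.float64(0.2121031949220427), np.float64(0.21068184642110627))
p2 (array([0.5319, 0.0091, 0.0662]), np.float64(0.13878437063534724), np.float64(0.13389030013275555))
p3 (array([ 0.6216, -0.0187,  0.0687]), np.float64(0.13724031933442798), np.float64(0.1407983087998697))
peg (array([ 0.4812, -0.259 ,  0.0871]), np.float64(0.4133250366614128), np.float64(0.327171560002953))
racktop [array([ 0.5963, -0.2334]), array([ 0.5911, -0.3036]), array([ 0.364 , -0.2838]), array([ 0.3699, -0.2144])]
rackscene [array([ 0.5957, -0.2971]), array([ 0.5999, -0.2303]), array([ 0.3738, -0.2099]), array([ 0.369 , -0.2781])]
tab top [array([0.4436, 0.1321]), array([0.4382, 0.1073])]
hub [array([0.6358, 0.0604]), array([0.5595, 0.0819])]
hub s [array([0.5683, 0.0883]), array([0.642 , 0.0701])]
```

```bash
python3 - <<'E'
from h import *
np.set_printoptions(precision=4,suppress=True)
print(atz("top",(342.5,214.5),.093),atz("scene",(213.3,158.2),.093))
# collar centers at z=.048
print(atz("top",(270+271/4,150+268/4),.048),atz("scene",(160+327/6,120+325/6),.048))
for a,b in(((158,203.3),(328.5,249.3)),((205,192),(285.6,232)),((219,148.3),(246.3,250.2))): 
  for z in (.074,.079): print(z,atz("top",a,z)[:2],atz("scene",b,z)[:2])
E
```

```text
[ 0.4811 -0.2583  0.093 ] [ 0.4854 -0.2527  0.093 ]
[ 0.4807 -0.2583  0.048 ] [ 0.4911 -0.2481  0.048 ]
0.074 [0.5092 0.1008] [0.5157 0.1047]
0.079 [0.5085 0.0995] [0.5192 0.1065]
0.074 [0.5308 0.0078] [0.537  0.0133]
0.079 [0.5299 0.0071] [0.5403 0.0158]
0.074 [ 0.6202 -0.0195] [ 0.6242 -0.0156]
0.079 [ 0.6188 -0.02  ] [ 0.6269 -0.0128]
```

Emit:
carry_out(commands=[[[0, 0, 0, -6.77], [0, 0, 0, -6.77], [0, 0, 0, -6.77], [-1.48, -3.88, 0, 0], [-1.48, -3.88, 0, 0], [-1.48, -3.88, 0, 0], [-1.48, -3.88, 0, 0], [-1.48, -3.88, 0, 0], [-1.48, -3.88, 0, 0], [-1.48, -3.88, 0, 0], [-1.48, -3.88, 0, 0], [-1.48, -3.88, 0, 0], [-1.48, -3.88, 0, 0], [-1.48, -3.88, 0, 0], [-1.48, -3.88, 0, 0], [-1.48, -3.88, 0, 0], [-1.48, -3.88, 0, 0], [-1.48, -3.88, 0, 0], [-1.48, -3.88, 0, 0], [-1.48, -3.88, 0, 0]]], claw=6.5, grip_force=30)

```text
t: 1.77
tool_pos: [0.4496, -0.1384, 0.2093]
orientation: [-0.136, -3.139, -0.0]
force: [0.7, -0.2, 0.6]
opening: 0.0646
```

Emit:
carry_out(commands=[[[-1.48, -3.88, 0, 0], [-1.48, -3.88, 0, 0], [-1.48, -3.88, 0, 0], [0, 0, 2.6, 0], [0, 0, 2.6, 0], [0, 0, 2.6, 0], [0, 0, 0, 0], [0, 0, 0, 0], [0, 0, 0, 0]]])

```text
t: 2.52
tool_pos: [0.4844, -0.2561, 0.1329]
orientation: [0.135, 3.138, -0.001]
force: [-0.1, 0.5, 0.2]
opening: 0.0652
```

```bash
python3 - <<'E'
from h import *
s=robot.read_camera("scene");t=robot.read_camera("top")
crop(s,130,60,180,150,4,"pics/s1.png"); crop(t,260,130,150,150,4,"pics/t1.png")
st=robot.read_state();print(st["t"],st["tool_pos"],st["orientation"],st["q"],st["force"])
E
```

```text
2.6167 [ 0.48526167 -0.25655314  0.13400306] [ 1.34786223e-01  3.13561081e+00 -2.87173676e-03] [-5.79751197e-01  3.72601653e-02  1.72613265e+00  5.05543551e-06
  1.37461297e+00 -2.06463012e+00] [ 0.14241912 -0.09075969 -0.5810813 ]
```

View pics/s1.png

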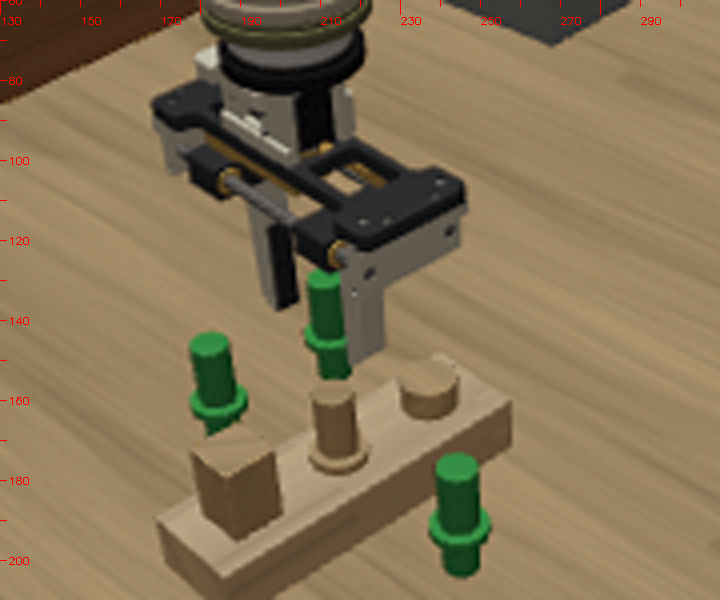

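View pics/t1.png

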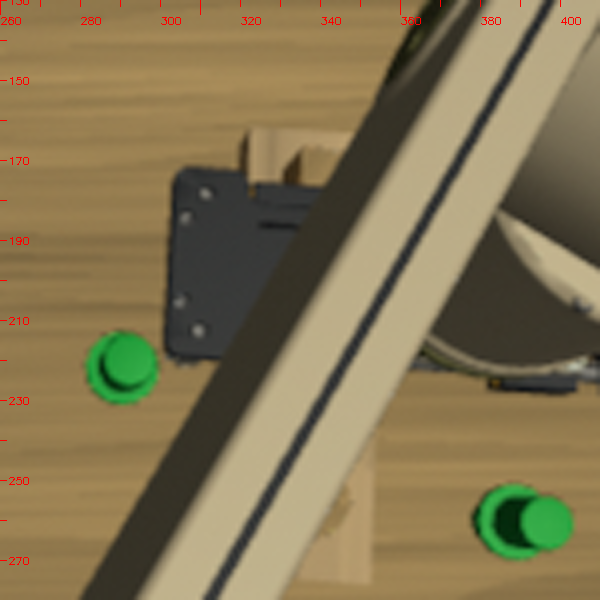

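```bash
python3 - <<'E'
from h import *
np.set_printoptions(precision=2,suppress=True)
T=np.array([.4853,-.2565,.134]); x=np.array([-.9962,.0872,0]);y=np.array([.0872,.9962,0])
for a in(-.0075,.0075):
  for b in(-.05,-.0325,.0325,.05):
    q=T+a*x+b*y-[0,0,.014]; print(a,b,proj("scene",q),4*(proj("scene",q)-[130,60]))
E
```

```text
-0.0075 -0.05 [[195.89 140.77]] [[263.57 323.09]]
-0.0075 -0.0325 [[200.3  143.97]] [[281.2 335.9]]
-0.0075 0.0325 [[217.43 156.42]] [[349.73 385.67]]
-0.0075 0.05 [[222.26 159.92]] [[369.05 399.7 ]]
0.0075 -0.05 [[200.83 138.15]] [[283.33 312.6 ]]
0.0075 -0.0325 [[205.26 141.3 ]] [[301.02 325.22]]
0.0075 0.0325 [[222.44 153.56]] [[369.75 374.23]]
0.0075 0.05 [[227.28 157.01]] [[389.11 388.03]]
```

```bash
python3 - <<'E'
from h import *
np.set_printoptions(precision=2,suppress=True)
T=np.array([.4853,-.2565,.134]); x=np.array([-.9962,.0872,0]);y=np.array([.0872,.9962,0])
for z in(.204,.23):
 for a in(-.0375,.0375):
  for b in(-.094,.094):
    q=T+a*x+b*y; q[2]=z; print(z,a,b,4*(proj("scene",q)[0]-[130,60]),4*(proj("top",q)[0]-[260,130]))
E
```

```text
0.204 -0.0375 -0.094 [158.62 195.14] [617.36 225.65]
0.204 -0.0375 0.094 [366.81 340.22] [157.38 191.73]
0.204 0.0375 -0.094 [263.25 146.4 ] [616.   409.45]
0.204 0.0375 0.094 [474.78 279.97] [146.61 373.34]
0.23 -0.0375 -0.094 [151.27 155.91] [643.78 213.91]
0.23 -0.0375 0.094 [363.03 299.35] [164.14 178.65]
0.23 0.0375 -0.094 [258.1  107.75] [642.94 405.47]
0.23 0.0375 0.094 [473.37 239.57] [153.05 367.83]
```

Emit:
carry_out(commands=[[[0.2, 0, 1.5, 0], [0, 0, 2.0, 0], [0, 0, 2.0, 0], [0, 0, 1.1, 0], [0, 0, 0, 0], [0, 0, 0, 0], [0, 0, 0, 0]]])

```text
t: 3.2
tool_pos: [0.4831, -0.2564, 0.0674]
orientation: [0.135, 3.137, -0.002]
force: [0.1, 0.1, -0.5]
opening: 0.0648
```

```bash
python3 - <<'E'
from h import *
s=robot.read_camera("scene")
crop(s,170,100,90,100,6,"pics/s2.png")
st=robot.read_state();print(st["t"],st["tool_pos"],st["force"])
E
```

```text
3.25 [ 0.48316108 -0.25649669  0.06748051] [0.41568093 0.18002857 0.76193471]
```

View pics/s2.png

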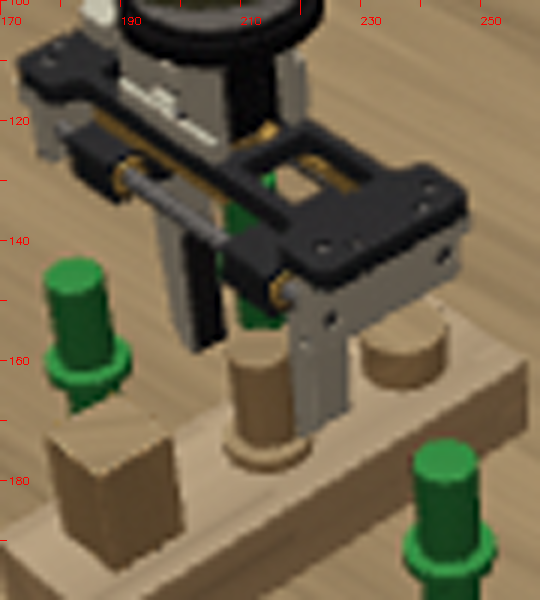

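Emit:
carry_out(commands=[[[0, 0, 0, 0], [0, 0, 0, 0], [0, 0, 0, 0], [0, 0, 0, 0], [0, 0, 0, 0], [0, 0, 0, 0], [0, 0, 0, 0], [0, 0, 0, 0]]], claw=0, grip_force=30)

```text
t: 3.92
tool_pos: [0.482, -0.2558, 0.0655]
orientation: [-0.136, -3.139, 0.0]
force: [0.2, 0.1, -0.2]
opening: 0.0252
```

```bash
python3 - <<'E'
from h import *
s=robot.read_camera("scene")
crop(s,170,100,90,100,6,"pics/s3.png")
st=robot.read_state();print(st["t"],st["tool_pos"],st["force"],st["opening"])
E
```

```text
3.9667 [ 0.48198258 -0.25582942  0.06552789] [-1.00328965  0.14341351  0.28846517] 0.02512283744166991
```

View pics/s3.png

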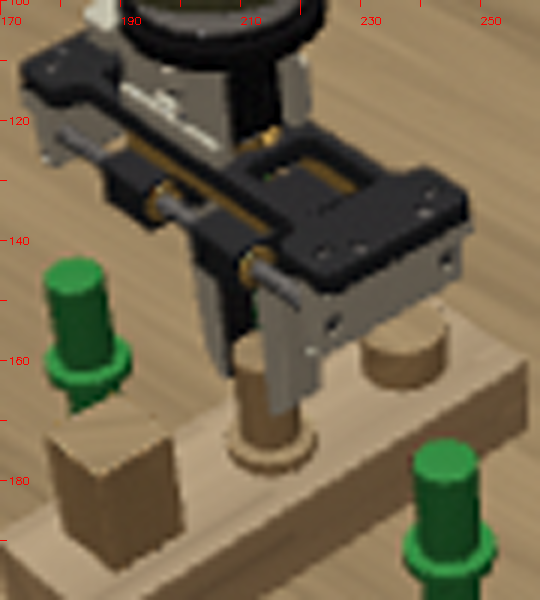

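Emit:
carry_out(commands=[[[0, 0, -0.5, 0], [0, 0, -1.5, 0], [0, 0, -2.5, 0], [0, 0, -2.5, 0], [0, 0, -2.5, 0], [0, 0, 0, 0], [0, 0, 0, 0], [0, 0, 0, 0]]], grip_force=40)

```text
t: 4.63
tool_pos: [0.4817, -0.2556, 0.1601]
orientation: [-0.136, -3.138, -0.0]
force: [0.4, 0.4, -1.3]
opening: 0.0252
```

```bash
python3 - <<'E'
from h import *
s=robot.read_camera("scene")
crop(s,160,60,110,140,5,"pics/s4.png")
st=robot.read_state();print(st["t"],st["tool_pos"],st["orientation"],st["force"],st["opening"])
E
```

```text
4.6833 [ 0.48125409 -0.25528684  0.15925789] [-1.35454836e-01 -3.13689922e+00 -1.71910240e-03] [-0.25539681  0.71794995 -0.88223642] 0.024990346531552916
```

View pics/s4.png

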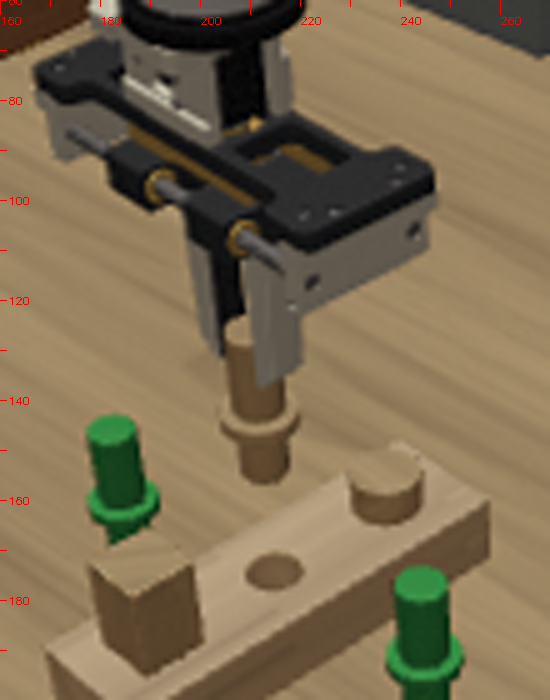

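Emit:
carry_out(commands=[[[0, 2, 0, 0], [0, 3.99, 0, 0], [0, 3.99, 0, 0], [0, 3.99, 0, 0], [0, 3.99, 0, 0], [0, 3.99, 0, 0], [0, 3.99, 0, 0], [0, 3.99, 0, 0], [0, 3.99, 0, 0], [0.04, 1.99, 0, 0], [0, 0, 0, 5.5], [0, 0, 0, 5.5], [0, 0, 0.8, 0], [0, 0, 0, 0], [0, 0, 0, 0], [0, 0, 0, 0], [0, 0, 0, 0]]])

```text
t: 6.1
tool_pos: [0.5125, 0.1016, 0.1524]
orientation: [-0.435, -3.111, 0.0]
force: [-0.2, -0.3, -0.9]
opening: 0.0249
```

```bash
python3 - <<'E'
from h import *
s=robot.read_camera("scene");t=robot.read_camera("top")
crop(s,250,170,130,130,5,"pics/s5.png")
crop(t,110,120,130,110,5,"pics/t5.png")
st=robot.read_state();print(st["t"],st["tool_pos"],st["orientation"],st["q"],st["force"],st["opening"])
E
```

```text
6.2 [0.51268628 0.10172138 0.15268522] [4.35357369e-01 3.11102692e+00 1.42143185e-04] [ 9.77293719e-02 -4.56502162e-02  1.77382571e+00  2.93571541e-05
  1.41315149e+00 -1.19499721e+00] [-0.20269017  0.18623053 -0.71545841] 0.025072161433583325
```

View pics/s5.png

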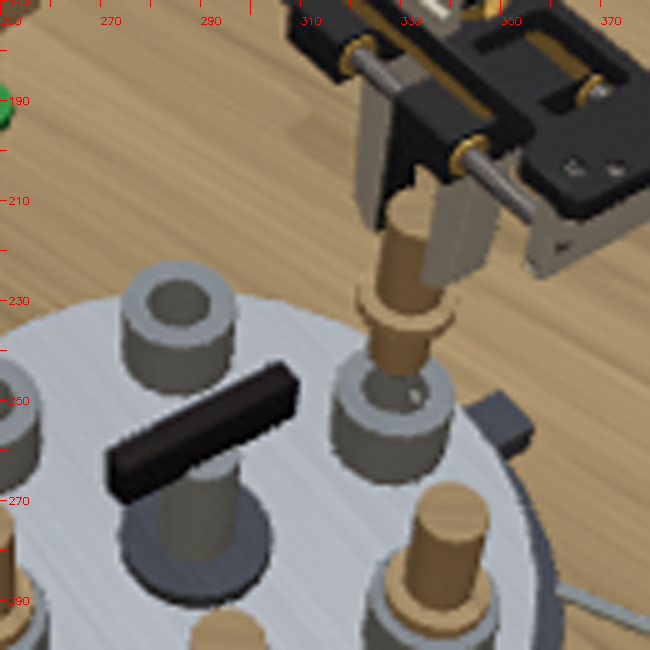

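View pics/t5.png

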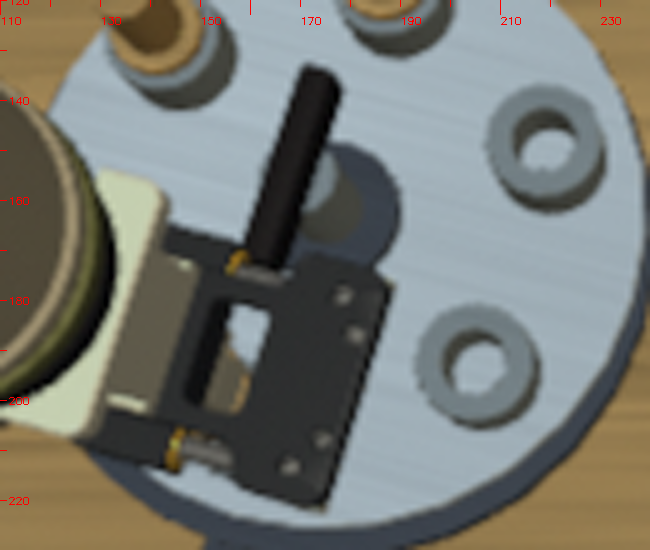

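```bash
python3 - <<'E'
from h import *
np.set_printoptions(precision=2,suppress=True)
T=np.array([.5127,.1017,0])
f=lambda X:5*(proj("scene",X)[0]-[250,170])
for z in(.097,.127,.131,.135,.180): print(z,f(T+[0,0,z]))
a=np.linspace(0,2*np.pi,180)
def circ(c,r,z): 
    P=np.c_[c[0]+r*np.cos(a),c[1]+r*np.sin(a),0*a+z]; q=5*(proj("scene",P)-[250,170]); return q.min(0),q.max(0)
print("foot",circ(T,.0104,.097)); print("collar bot",circ(T,.019,.127),"top",circ(T,.019,.135)); print("knobtop",circ(T,.013,.180))
for z in(.074,.079): print("rim",z,circ((.5125,.1027),.024,z),f(np.array([.5125,.1027,z])))
o,d=ray("scene",(320,250)); print(o, d)
for e in([1,0,0],[0,1,0],[0,0,1]): print(e,f(T+[0,0,.1]+np.array(e)*.001)-f(T+[0,0,.1]))
E
```

```text
0.097 [396.79 351.16]
0.127 [405.16 300.86]
0.131 [406.31 293.95]
0.135 [407.47 287.  ]
0.18 [421.08 205.2 ]
foot (array([369.75, 330.3 ]), array([423.91, 372.42]))
collar bot (array([354.49, 262.93]), array([456.08, 340.14])) top (array([356.43, 249.05]), array([458.76, 326.31]))
knobtop (array([384.67, 179.04]), array([457.62, 232.02]))
rim 0.074 (array([331.92, 341.57]), array([454.54, 438.57])) [393.05 389.04]
rim 0.079 (array([332.98, 333.65]), array([456.13, 430.72])) [394.37 381.15]
[0.98 0.34 0.73] [-0.55 -0.31 -0.8 ]
[1, 0, 0] [-1.49  1.52]
[0, 1, 0] [2.15 1.34]
[0, 0, 1] [ 0.27 -1.64]
```

Emit:
carry_out(commands=[[[0, 0.1, 0.7, 0], [0, 0, 0.7, 0], [0, 0, 0.2, 0], [0, 0, 0.1, 0], [0, 0, 0.1, 0], [0, 0, 0.1, 0], [0, 0, 0.1, 0], [0, 0, 0.1, 0], [0, 0, 0.1, 0], [0, 0, 0.1, 0], [0, 0, 0.1, 0], [0, 0, 0, 0], [0, 0, 0, 0]]])

```text
t: 7.28
tool_pos: [0.5134, 0.103, 0.1294]
orientation: [0.436, 3.11, 0.001]
force: [-0.8, -0.8, 5.3]
opening: 0.0252
```

```bash
python3 - <<'E'
from h import *
s=robot.read_camera("scene")
crop(s,250,170,130,130,5,"pics/s6.png")
st=robot.read_state();print(st["t"],st["tool_pos"],st["force"],st["wrist_torque"],st["opening"])
E
```

```text
7.3333 [0.51332023 0.10304239 0.12935683] [-1.10080284 -0.48625763  5.66195299] [-0.0202021  0.2198165  0.0430831] 0.025245178555622017
```

View pics/s6.png

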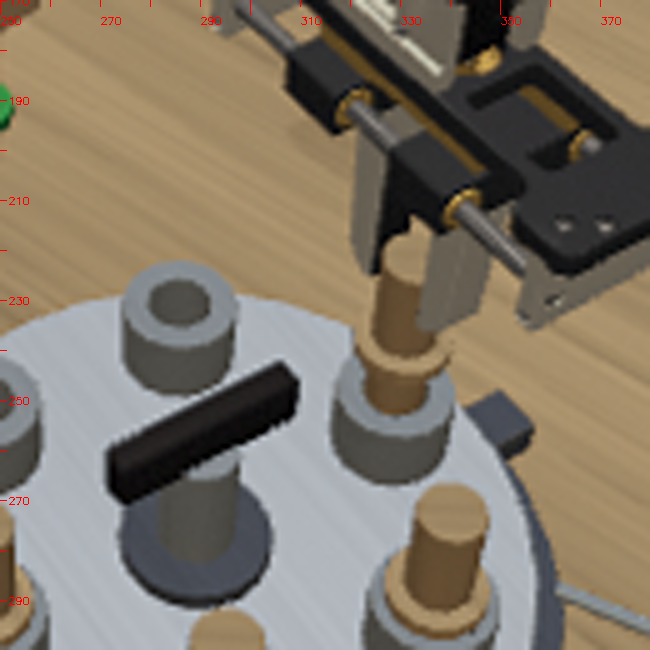

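Emit:
carry_out(commands=[[[-0.06, -0.03, 0, 0], [-0.05, -0.03, 0, 0], [0, 0, 0.05, 0], [0, 0, 0, 0], [0, 0, 0, 0]]])

```text
t: 7.75
tool_pos: [0.5143, 0.1025, 0.1293]
orientation: [0.435, 3.11, 0.001]
force: [-3.0, 1.6, 8.9]
opening: 0.0253
```

```bash
cat > st.py <<'E'
from h import *
np.set_printoptions(precision=4,suppress=True)
st=robot.read_state();print(st["t"],st["tool_pos"],st["orientation"],"F",st["force"],"M",st["wrist_torque"],st["opening"],"q6",st["q"][5])
E
python3 st.py
```

```text
7.75 [0.5143 0.1025 0.1293] [0.4354 3.11   0.0013] F [-3.0332  1.599   8.9275] M [0.2728 0.6036 0.0478] 0.0252972506773267 q6 -1.1942204195936732
```

```bash
python3 - <<'E'
from h import *
s=robot.read_camera("scene"); cv2.imwrite("pics/scene7.png",s[:,:,::-1])
crop(s,306,222,50,50,12,"pics/s7.png")
s0=cv2.imread("pics/scene0.png")[:,:,::-1]
crop(s0,306,222,50,50,12,"pics/s7ref.png")
E
```

```text
(no output)
```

View pics/s7.png

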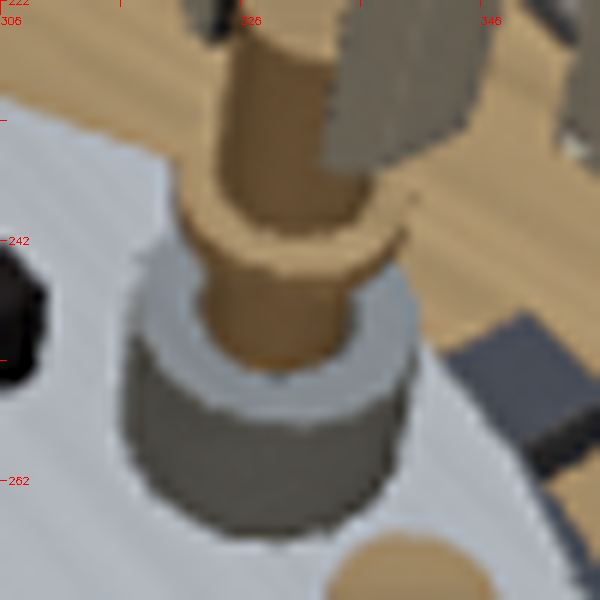

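View pics/s7ref.png

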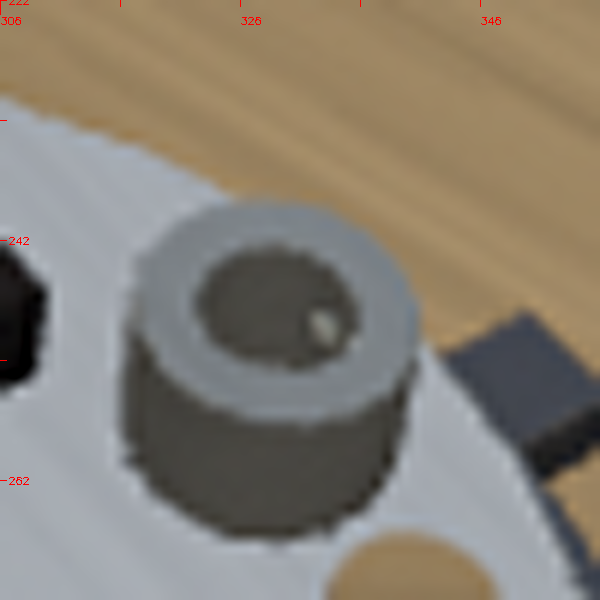

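Emit:
carry_out(commands=[[[0, 0, -0.05, 0], [0.05, -0.05, 0, 0], [0.05, -0.05, 0, 0], [0.05, -0.05, 0, 0], [0, -0.05, 0, 0], [0, 0, 0, 0], [0, 0, 0, 0]]])

```text
t: 8.38
tool_pos: [0.5123, 0.1008, 0.1292]
orientation: [0.435, 3.11, 0.001]
force: [-0.6, 1.1, 5.4]
opening: 0.025
```

```bash
python3 st.py
```

```text
8.3833 [0.5123 0.1008 0.1292] [0.4355 3.1099 0.0011] F [-0.633   1.075   5.3825] M [0.3423 0.0533 0.0286] 0.025033141781964464 q6 -1.1968058313451082
```

Emit:
carry_out(commands=[[[0.05, 0, 0, 0], [0.05, 0.03, 0.05, 0], [0, 0, 0.05, 0], [0, 0, 0, 0], [0, 0, 0, 0]]])

```text
t: 8.8
tool_pos: [0.512, 0.1012, 0.129]
orientation: [0.435, 3.109, 0.001]
force: [0.2, 0.9, 8.8]
opening: 0.025
```

```bash
python3 st.py; python3 - <<'E'
from h import *
s=robot.read_camera("scene"); cv2.imwrite("pics/scene8.png",s[:,:,::-1])
crop(s,306,222,50,50,12,"pics/s8.png")
E
```

```text
8.8 [0.512  0.1012 0.129 ] [0.4354 3.1086 0.001 ] F [0.2049 0.8957 8.773 ] M [0.1395 0.0954 0.0006] 0.024999461233214924 q6 -1.195517854203956
```

View pics/s8.png

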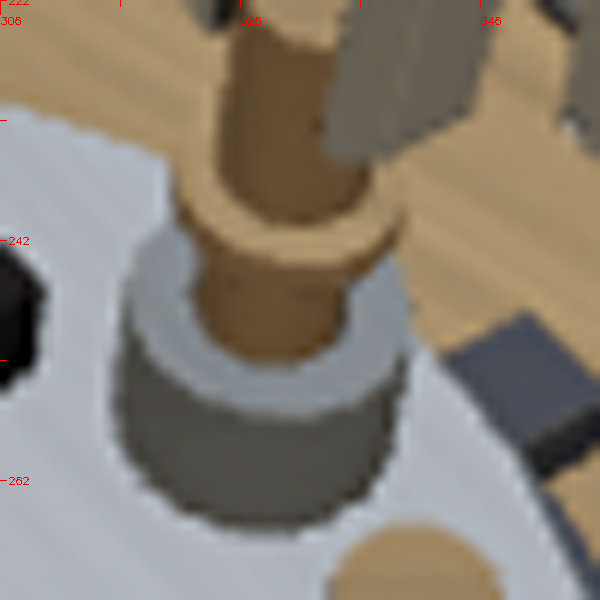

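Emit:
carry_out(commands=[[[0, 0, -0.3, 0], [0, 0, -0.3, 0], [0, 0, 0, 0], [0, 0, 0, 0], [0, 0, 0, 0], [0, 0, 0, 0]]])

```text
t: 9.35
tool_pos: [0.5105, 0.1011, 0.1331]
orientation: [-0.436, -3.111, 0.0]
force: [0.3, -0.2, -1.2]
opening: 0.0252
```

```bash
python3 st.py; python3 - <<'E'
from h import *
s=robot.read_camera("scene"); cv2.imwrite("pics/scene9.png",s[:,:,::-1])
crop(s,306,222,50,50,12,"pics/s9.png")
E
```

```text
9.35 [0.5105 0.1011 0.1331] [-0.4357 -3.1105  0.0004] F [ 0.3163 -0.1833 -1.1621] M [0.0545 0.0657 0.0041] 0.025168439103854547 q6 -1.1955161404283896
```

View pics/s9.png

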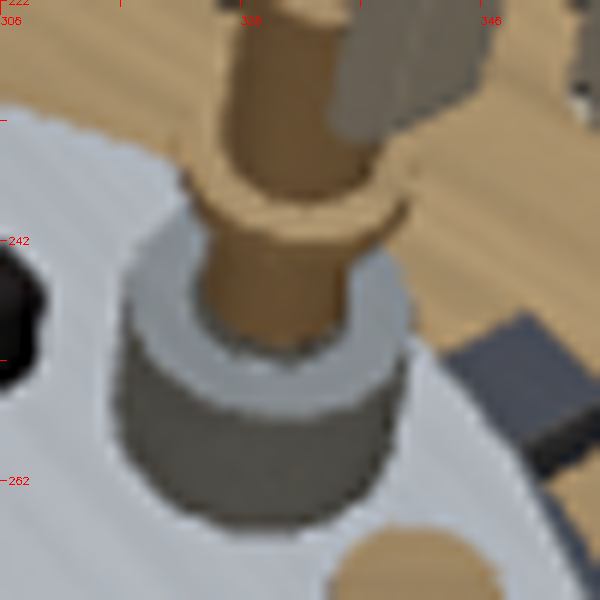

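```bash
python3 - <<'E'
from h import *
np.set_printoptions(precision=1,suppress=True)
a=np.linspace(0,2*np.pi,180)
def circ(c,r,z): 
    P=np.c_[c[0]+r*np.cos(a),c[1]+r*np.sin(a),0*a+z]; q=12*(proj("scene",P)-[306,222]); return q.min(0),q.max(0)
T=(.5105,.1011);z=.1331-.0555
print("foot",circ(T,.0104,z),"ten",circ(T,.012,z+.0025),"collbot",circ(T,.019,z+.03),"colltop",circ(T,.019,z+.038))
for zz in(.072,.074,.076): print(zz,"rim",circ((.5117,.1007),.024,zz),"hole",circ((.5117,.1007),.013,zz))
E
```

```text
foot (array([208.8, 233.9]), array([336.4, 334.4])) ten (array([200.5, 216.8]), array([348. , 332.8])) collbot (array([172.7,  76.4]), array([412. , 260.6])) colltop (array([177.2,  44.1]), array([418.2, 228.5]))
0.072 rim (array([116.6, 194.4]), array([409.9, 426.4])) hole (array([183.5, 245.9]), array([342.3, 371.4]))
0.074 rim (array([117.6, 186.9]), array([411.4, 418.9])) hole (array([184.6, 238.3]), array([343.7, 363.9]))
0.076 rim (array([118.6, 179.3]), array([412.9, 411.3])) hole (array([185.8, 230.7]), array([345.1, 356.4]))
```

Emit:
carry_out(commands=[[[0.08, -0.15, 0, 0], [0, 0, 0, 0], [0, 0, 0.2, 0], [0, 0, 0.15, 0], [0, 0, 0.1, 0], [0, 0, 0.1, 0], [0, 0, 0, 0], [0, 0, 0, 0], [0, 0, 0, 0]]])

```text
t: 10.15
tool_pos: [0.5097, 0.0999, 0.1281]
orientation: [0.436, 3.111, 0.0]
force: [-0.2, -0.3, 0.3]
opening: 0.0254
```

```bash
python3 st.py; python3 - <<'E'
from h import *
s=robot.read_camera("scene"); cv2.imwrite("pics/scene10.png",s[:,:,::-1])
crop(s,306,222,50,50,12,"pics/s10.png")
E
```

```text
10.15 [0.5097 0.0999 0.1281] [0.4357 3.1112 0.    ] F [-0.1833 -0.2539  0.2906] M [ 0.0167  0.0694 -0.0116] 0.025368019137641386 q6 -1.197675294018728
```

View pics/s10.png

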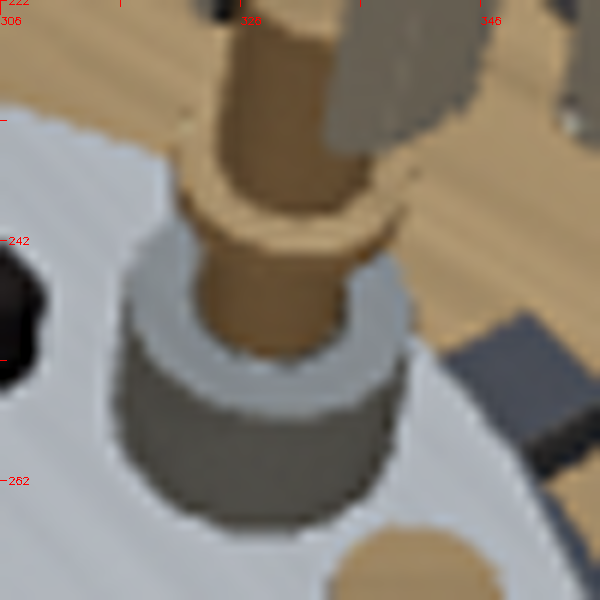

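Emit:
carry_out(commands=[[[0, 0, 0.1, 0], [0, 0, 0.1, 0], [0, 0, 0.1, 0], [0, 0, 0.1, 0], [0, 0, 0, 0], [0, 0, 0, 0]]])

```text
t: 10.7
tool_pos: [0.5096, 0.0999, 0.1239]
orientation: [-0.436, -3.111, 0.0]
force: [-0.1, -0.4, -0.7]
opening: 0.0252
```

```bash
python3 st.py
```

```text
10.7 [0.5096 0.0999 0.1239] [-0.4358 -3.111   0.0001] F [-0.0973 -0.4206 -0.7002] M [-0.0191 -0.0326 -0.0167] 0.025181362858966806 q6 -1.1976251256237171
```

Emit:
carry_out(commands=[[[0, 0, 0.2, 0], [0, 0, 0.2, 0], [0, 0, 0.2, 0], [0, 0, 0.2, 0], [0, 0, 0.1, 0], [0, 0, 0, 0], [0, 0, 0, 0]]])

```text
t: 11.28
tool_pos: [0.5096, 0.0999, 0.1149]
orientation: [-0.436, -3.111, 0.0]
force: [0.4, -0.5, -0.7]
opening: 0.0254
```

Emit:
carry_out(commands=[[[0, 0, 0.1, 0], [0, 0, 0.1, 0], [0, 0, 0.1, 0], [0, 0, 0.1, 0], [0, 0, 0.1, 0], [0, 0, 0, 0]]])

```text
t: 11.78
tool_pos: [0.5097, 0.1, 0.11]
orientation: [0.436, 3.111, 0.0]
force: [-1.0, 0.5, -0.9]
opening: 0.0252
```

```bash
python3 st.py
```

```text
11.7833 [0.5097 0.1    0.11  ] [0.4357 3.111  0.0002] F [-1.0478  0.4764 -0.8902] M [ 0.0547 -0.1243  0.0408] 0.02524059969258538 q6 -1.1976507938604701
```

Emit:
carry_out(commands=[[[0, 0, 0.1, 0], [0, 0, 0.1, 0], [0, 0, 0.1, 0], [0, 0, 0.1, 0], [0, 0, 0, 0], [0, 0, 0, 0]]])

```text
t: 12.28
tool_pos: [0.5096, 0.1, 0.1058]
orientation: [-0.436, -3.111, -0.0]
force: [2.0, 0.2, 0.2]
opening: 0.0253
```

Emit:
carry_out(commands=[[[0, 0, 0.1, 0], [0, 0, 0.1, 0], [0, 0, 0.1, 0], [0, 0, 0, 0], [0, 0, 0, 0]]])

```text
t: 12.7
tool_pos: [0.5095, 0.0999, 0.1028]
orientation: [-0.436, -3.111, 0.0]
force: [1.4, 1.1, -0.7]
opening: 0.025
```

```bash
python3 st.py; python3 - <<'E'
from h import *
s=robot.read_camera("scene"); cv2.imwrite("pics/scene11.png",s[:,:,::-1])
crop(s,306,222,50,50,12,"pics/s11.png")
E
```

```text
12.7 [0.5095 0.0999 0.1028] [-0.4358 -3.1109  0.    ] F [ 1.4489  1.0612 -0.6725] M [ 0.1232 -0.3031 -0.0162] 0.0249676173575818 q6 -1.1976361445587922
```

View pics/s11.png

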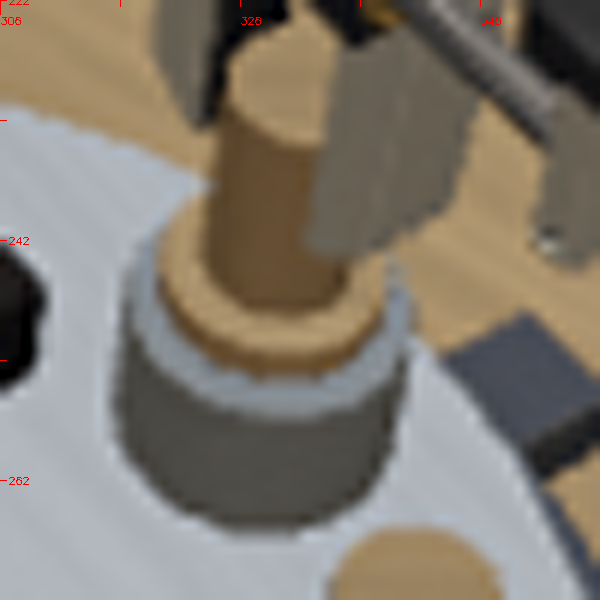

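Emit:
carry_out(commands=[[[0, 0, 0.1, 0], [0, 0, 0.1, 0], [0, 0, 0.1, 0], [0, 0, 0, 0], [0, 0, 0, 0]]])

```text
t: 13.17
tool_pos: [0.5097, 0.0999, 0.0999]
orientation: [0.436, 3.111, 0.0]
force: [0.8, 0.4, 1.4]
opening: 0.0253
```

```bash
python3 st.py
```

```text
13.1667 [0.5097 0.0999 0.0999] [0.4358 3.1112 0.    ] F [0.7885 0.4361 1.3771] M [ 0.0273 -0.3117  0.0481] 0.025273887031698448 q6 -1.1976286433106402
```

Emit:
carry_out(commands=[[[0, 0, 0.1, 0], [0, 0, 0.1, 0], [0, 0, 0, 0], [0, 0, 0, 0]]])

```text
t: 13.5
tool_pos: [0.5105, 0.1003, 0.0998]
orientation: [0.435, 3.11, 0.001]
force: [-3.5, 0.5, 12.3]
opening: 0.0253
```

```bash
python3 st.py; python3 - <<'E'
from h import *
s=robot.read_camera("scene"); cv2.imwrite("pics/scene12.png",s[:,:,::-1])
crop(s,306,222,50,50,12,"pics/s12.png")
E
```

```text
13.5 [0.5105 0.1003 0.0998] [0.4355 3.1095 0.0014] F [-3.4555  0.506  12.2664] M [ 0.2736  0.5891 -0.0541] 0.025289262901704176 q6 -1.197605102228606
```

View pics/s12.png

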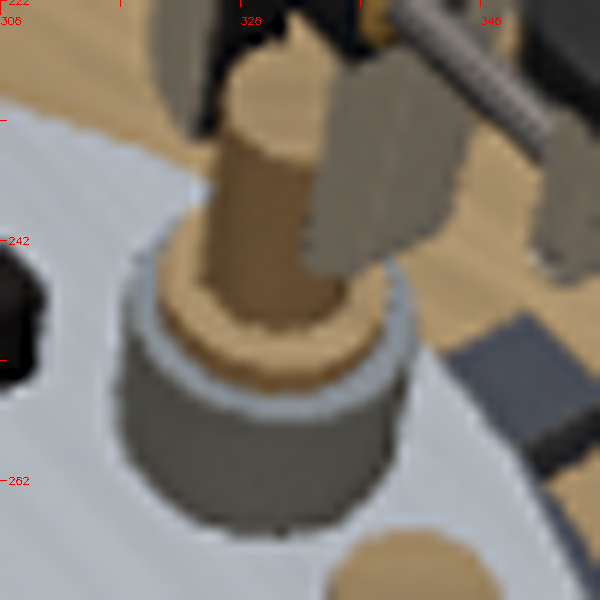

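Emit:
carry_out(commands=[[[0, 0, 0.1, 0], [0, 0, 0.05, 0], [0, 0, 0, 0], [0, 0, 0, 0]]])

```text
t: 13.88
tool_pos: [0.5109, 0.1006, 0.0997]
orientation: [0.435, 3.109, 0.002]
force: [-7.2, 0.7, 23.0]
opening: 0.0253
```

```bash
python3 st.py
```

```text
13.8833 [0.5109 0.1006 0.0997] [0.4352 3.1087 0.0025] F [-7.2231  0.7208 22.9778] M [ 0.503   1.4143 -0.0784] 0.02528008010460913 q6 -1.1975394523989054
```

Emit:
carry_out(commands=[[[0, 0, -0.1, 0], [0, 0, -0.2, 0], [0, 0, 0, 0]]])

```text
t: 14.13
tool_pos: [0.5098, 0.1, 0.0999]
orientation: [0.436, 3.111, 0.0]
force: [0.2, 0.9, 5.8]
opening: 0.0252
```

Emit:
carry_out(commands=[[[0, 0, 0, 0], [0, 0, 0, 0], [0, 0, 0, 0], [0, 0, 0, 0], [0, 0, -1, 0], [0, 0, -2, 0], [0, 0, -3, 0], [0, 0, -2, 0], [0, 0, 0, 0], [0, 0, 0, 0], [0, 0, 0, 0]]], claw=4.5)

```text
t: 15.05
tool_pos: [0.5094, 0.0999, 0.1792]
orientation: [-0.436, -3.111, 0.0]
force: [0.4, 0.3, -0.4]
opening: 0.0449
```

```bash
python3 st.py; python3 - <<'E'
from h import *
s=robot.read_camera("scene"); t=robot.read_camera("top")
crop(s,240,190,130,130,5,"pics/s13.png")
crop(t,110,110,140,120,5,"pics/t13.png")
E
```

```text
15.05 [0.5094 0.0999 0.1792] [-0.4358 -3.1107  0.0002] F [ 0.4171  0.3294 -0.4101] M [-0.0143 -0.0013  0.0296] 0.044920568455579214 q6 -1.1976375125493854
```

View pics/s13.png

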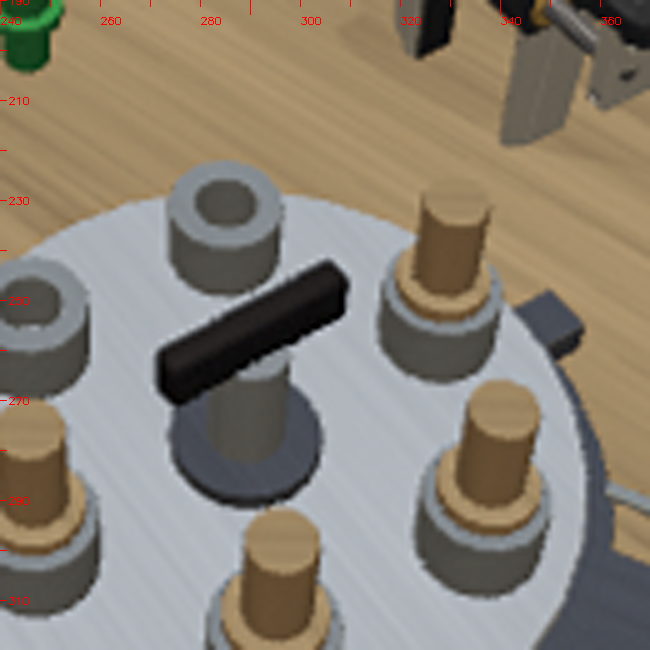

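View pics/t13.png

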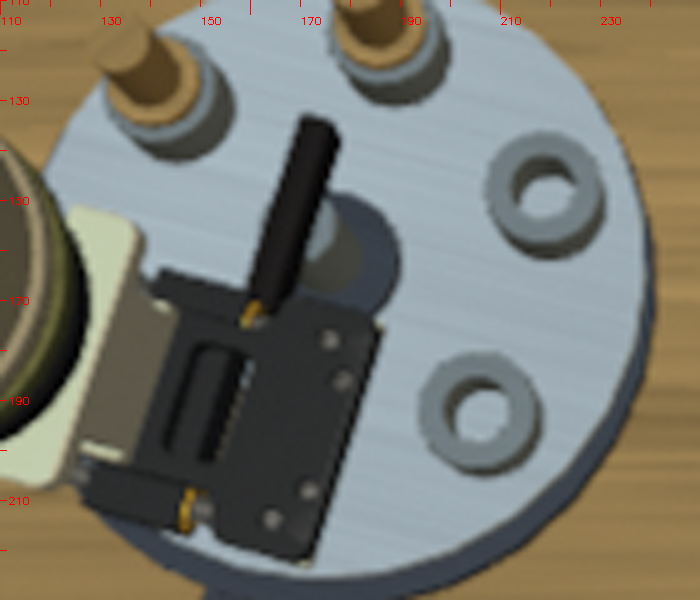

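Emit:
carry_out(commands=[[[-1.5, -0.08, 0, 0], [-3, 0, 0, 0], [-3, 0, 0, 0], [-2.02, 0, 0, 0], [0, 0, 0, 0], [0, 0, 1.5, 0], [0, 0, 2, 0], [0, 0, 1.5, 0], [0, 0, 1.2, 0], [0, 0, 0, 0], [0, 0, 0, 0], [0, 0, 0, 0]]])

```text
t: 16.15
tool_pos: [0.6012, 0.0731, 0.1183]
orientation: [0.436, 3.111, 0.0]
force: [-0.6, -0.8, 0.4]
opening: 0.0451
```

```bash
python3 st.py; python3 - <<'E'
from h import *
s=robot.read_camera("scene"); t=robot.read_camera("top")
crop(s,240,190,130,130,5,"pics/s14.png")
crop(t,110,110,140,120,5,"pics/t14.png")
E
```

```text
16.15 [0.6012 0.0731 0.1183] [0.4355 3.1105 0.0002] F [-0.6326 -0.845   0.4359] M [ 0.0204 -0.0195 -0.0335] 0.045062728309551825 q6 -1.2562381244625014
```

View pics/s14.png

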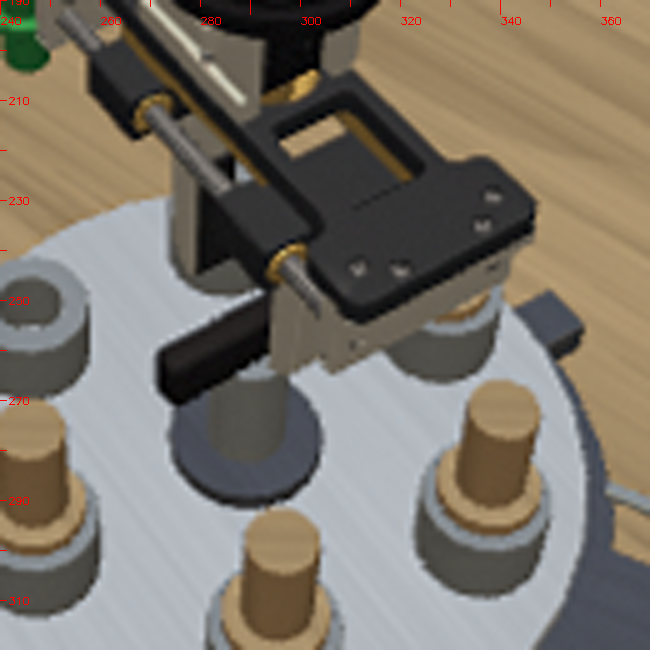

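Emit:
carry_out(commands=[[[0, 0, 0, 0], [0, 0, 0, 0], [0, 0, 0, 0], [0, 0, 0, 0], [0, 0, 0, 0], [0, 0, 0, 0]]], claw=0, grip_force=20)

```text
t: 16.75
tool_pos: [0.601, 0.073, 0.1176]
orientation: [0.436, 3.111, -0.0]
force: [0.4, 0.5, 0.2]
opening: 0.01
```

```bash
python3 st.py; python3 - <<'E'
from h import *
s=robot.read_camera("scene")
crop(s,240,190,130,130,5,"pics/s15.png")
E
```

```text
16.75 [0.601  0.073  0.1176] [ 0.4357  3.1112 -0.    ] F [0.4167 0.4635 0.2025] M [-0.0143 -0.0007 -0.0135] 0.009998745039810089 q6 -1.256330716815914
```

View pics/s15.png

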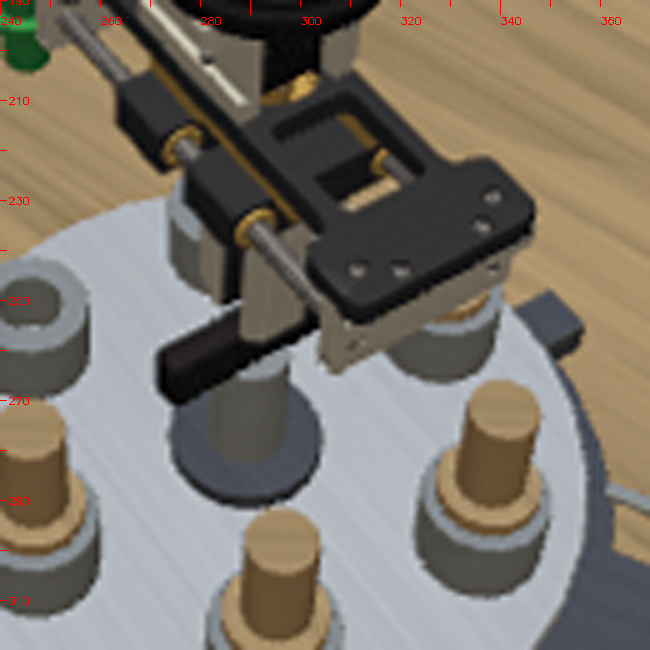

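Emit:
carry_out(commands=[[[0, 0, 0, 0], [0, 0, 0, 0], [0, 0, 0, 0]]], grip_force=45)

```text
t: 17.05
tool_pos: [0.601, 0.073, 0.1175]
orientation: [-0.436, -3.111, -0.0]
force: [0.3, -0.7, -0.2]
opening: 0.0006
```

```bash
python3 st.py; python3 - <<'E'
from h import *
s=robot.read_camera("scene")
crop(s,270,220,45,50,12,"pics/s16.png")
E
```

```text
17.05 [0.601  0.073  0.1175] [-0.4358 -3.1112 -0.    ] F [ 0.3103 -0.7252 -0.221 ] M [-0.0216 -0.0063 -0.0113] 0.0006140852335087474 q6 -1.2562591969910135
```

View pics/s16.png

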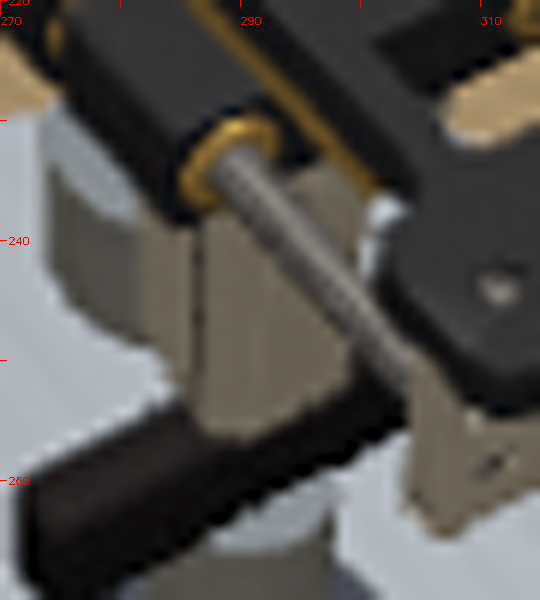

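Emit:
carry_out(commands=[[[0, 0, 0, 0], [0, 0, 0, 0], [0, 0, 0, 0], [0, 0, 0, 0], [0, 0, 0, 0], [0, 0, 0, 0], [0, 0, 0, 0], [0, 0, 0, 0], [0, 0, 0.8, 0], [0, 0, 0.7, 0], [0, 0, 0, 0], [0, 0, 0, 0]]], claw=4.5, grip_force=30)

```text
t: 18.1
tool_pos: [0.6001, 0.0729, 0.1012]
orientation: [-0.435, -3.109, 0.001]
force: [-0.5, 0.6, 0.0]
opening: 0.0453
```

```bash
python3 st.py; python3 - <<'E'
from h import *
s=robot.read_camera("scene")
crop(s,255,200,65,75,8,"pics/s17.png")
E
```

```text
18.1 [0.6001 0.0729 0.1012] [-0.4355 -3.1091  0.0006] F [-0.4566  0.5916  0.0377] M [-0.0079 -0.0623  0.0076] 0.04527650651366874 q6 -1.2563064992252593
```

View pics/s17.png

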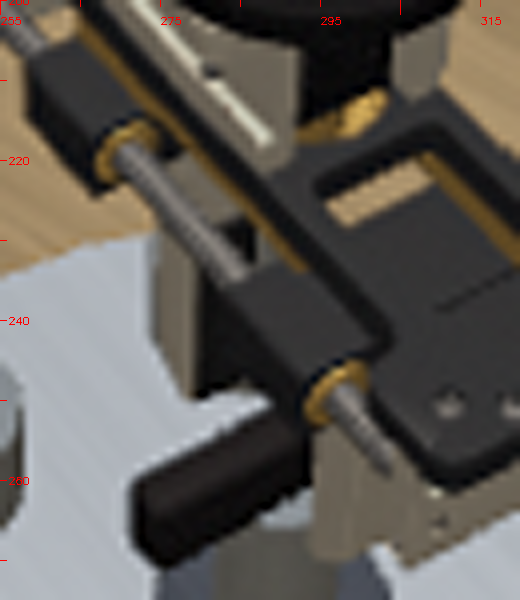

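```bash
python3 - <<'E'
from h import *
np.set_printoptions(precision=1,suppress=True)
T=np.array([.6005,.073,0]); x=np.array([-.9615,.2748,0]);y=np.array([.2748,.9615,0])
for z in(.08,.087,.095,.102,.11):
  print(z,[8*(proj("scene",T+a*x+b*y+[0,0,z])[0]-[255,200]) for a,b in((-.0075,-.0225),(-.0075,.0225),(.0075,.035))])
# bar bottom & top edges, near side end +x
for z in(.1,.124): print(z,[8*(proj("scene",T+a*x+b*y+[0,0,z])[0]-[255,200]) for a,b in((-.04,.007),(-.04,-.007),(.04,.007))])
E
```

```text
0.08 [array([192.4, 472.5]), array([302.4, 606.6]), array([387.1, 615.5])]
0.087 [array([193. , 454.8]), array([303.7, 589. ]), array([389.1, 598. ])]
0.095 [array([193.8, 434.3]), array([305.3, 568.7]), array([391.3, 577.7])]
0.102 [array([194.5, 416.1]), array([306.7, 550.7]), array([393.2, 559.7])]
0.11 [array([195.2, 395. ]), array([308.4, 529.9]), array([395.5, 538.8])]
0.1 [array([149.2, 572.6]), array([115.1, 529.3]), array([432.1, 418.3])]
0.124 [array([150.6, 509.5]), array([115.7, 466. ]), array([439.6, 354.3])]
```

Emit:
carry_out(commands=[[[0, 0, 0.3, 0], [0, 0, 0, 0], [0, 0, 0, 0], [0, 0, 0, 0], [0, 0, 0, 0], [0, 0, 0, 0], [0, 0, 0, 0], [0, 0, 0, 0]]], claw=0, grip_force=15)

```text
t: 18.82
tool_pos: [0.6012, 0.0736, 0.0997]
orientation: [0.435, 3.111, 0.001]
force: [1.7, 4.1, -1.4]
opening: 0.0138
```

```bash
python3 st.py; python3 - <<'E'
from h import *
s=robot.read_camera("scene")
crop(s,240,190,130,130,5,"pics/s18.png")
E
```

```text
18.8167 [0.6012 0.0736 0.0997] [0.4352 3.1107 0.0014] F [ 1.6981  4.112  -1.3857] M [ 0.728  -0.2905 -0.0441] 0.013807241334081982 q6 -1.2562974646506098
```

View pics/s18.png

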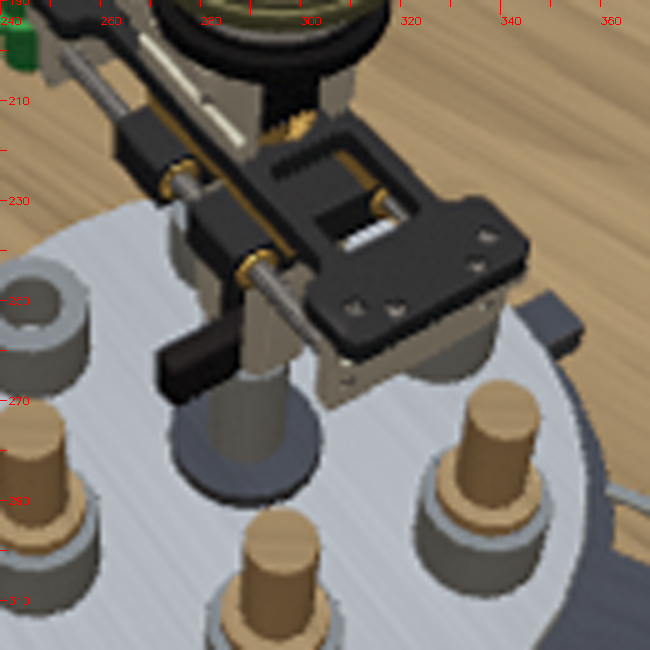

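Emit:
carry_out(commands=[[[0, 0.06, 0, 0], [0, 0, 0, 0], [0, 0, 0, 2], [0, 0, 0, 3], [0, 0, 0, 3], [0, 0, 0, 3], [0, 0, 0, 3], [0, 0, 0, 3], [0, 0, 0, 3], [0, 0, 0, 0]]], grip_force=50)

```text
t: 19.7
tool_pos: [0.601, 0.0731, 0.0998]
orientation: [0.973, 2.987, -0.001]
force: [-0.7, -0.2, 2.0]
opening: 0.0132
```

```bash
python3 st.py; python3 - <<'E'
from h import *
s=robot.read_camera("scene")
crop(s,210,190,180,150,4,"pics/s19.png")
E
```

```text
19.7 [0.601  0.0731 0.0998] [ 0.9727  2.9872 -0.0014] F [-0.7241 -0.2476  1.9668] M [-0.063   0.0732  0.1799] 0.013245050472670212 q6 -0.9041632709849736
```

View pics/s19.png

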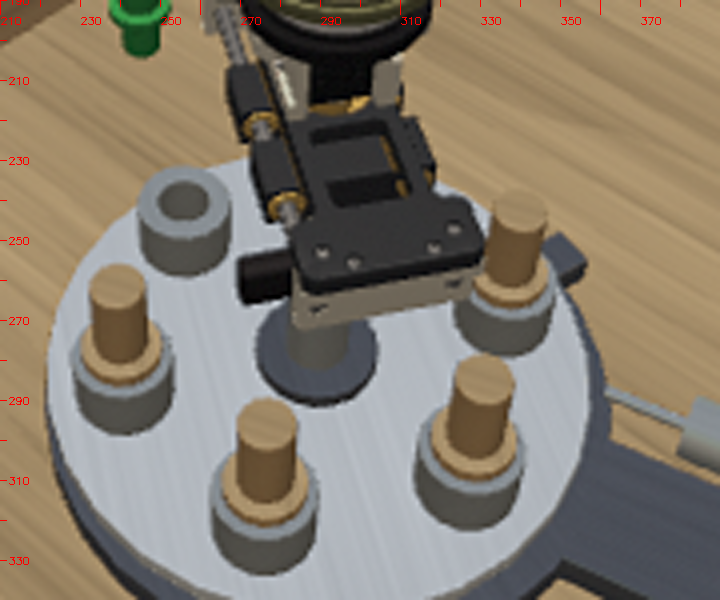

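Emit:
carry_out(commands=[[[0, 0, 0, 3], [0, 0, 0, 4], [0, 0, 0, 4], [0, 0, 0, 4], [0, 0, 0, 4], [0, 0, 0, 4], [0, 0, 0, 4], [0, 0, 0, 4], [0, 0, 0, 4], [0, 0, 0, 3], [0, 0, 0, 2], [0, 0, 0, 0], [0, 0, 0, 0], [0, 0, 0, 0]]])

```text
t: 20.92
tool_pos: [0.6001, 0.0724, 0.0997]
orientation: [-1.931, -2.477, 0.004]
force: [-7.1, -4.1, 6.6]
opening: 0.0135
```

```bash
python3 st.py; python3 - <<'E'
from h import *
s=robot.read_camera("scene")
crop(s,210,190,180,150,4,"pics/s20.png")
E
```

```text
20.9167 [0.6001 0.0724 0.0997] [-1.9308 -2.4772  0.0043] F [-7.0677 -4.1475  6.5619] M [-0.605   1.1346 -0.0216] 0.013517451410687565 q6 -0.21005415332498767
```

View pics/s20.png

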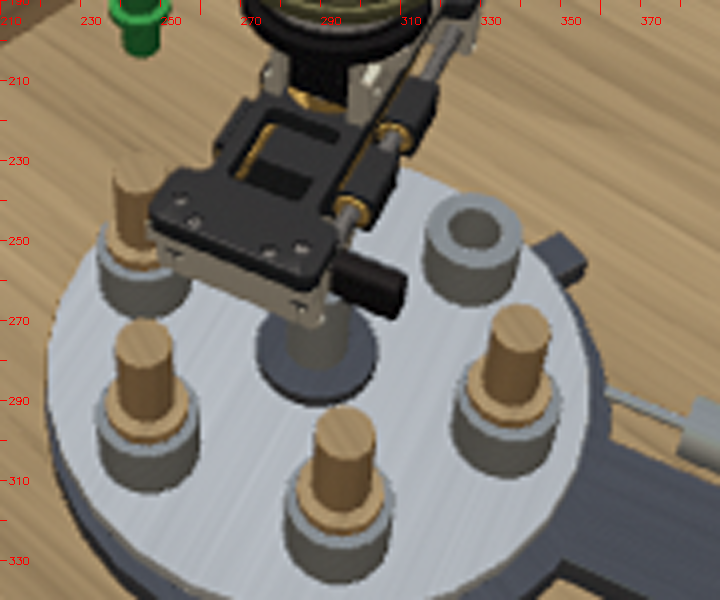

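Emit:
carry_out(commands=[[[0, -0.1, 0, 0], [0, 0, 0, 0], [0, 0, 0, 0]]], grip_force=15)

```text
t: 21.22
tool_pos: [0.6001, 0.0724, 0.0997]
orientation: [1.932, 2.477, -0.002]
force: [-2.9, -4.9, 4.9]
opening: 0.0136
```

Emit:
carry_out(commands=[[[0, 0, 0, 0], [0, 0, 0, 0], [0, 0, 0, 0], [0, 0, 0, 0], [0, 0, 0, 0], [0, 0, 0, 0], [0, 0, -1, 0], [0, 0, -2, 0], [0, 0, -3, 0], [0, 0, -4, 0], [0, 0, -3, 0], [0, 0, 0, 0], [0, 0, 0, 0], [0, 0, 0, 0]]], claw=4.5)

```text
t: 22.38
tool_pos: [0.6001, 0.0734, 0.2296]
orientation: [1.933, 2.476, 0.0]
force: [0.8, -0.4, -0.2]
opening: 0.0449
```

Emit:
carry_out(commands=[[[2, -2, 0, 0], [2, -3.5, 0, 0], [2, -3.5, 0, 0], [2, -3.5, 0, 0], [2, -3.5, 0, 0], [0, 0, 0, 0], [0, 0, 0, 0], [0, 0, 0, 0]]])

```text
t: 23.05
tool_pos: [0.4205, 0.1314, 0.2287]
orientation: [-1.932, -2.477, 0.001]
force: [-0.1, -0.1, 0.8]
opening: 0.0449
```

```bash
python3 st.py; python3 - <<'E'
from h import *
s=robot.read_camera("scene"); t=robot.read_camera("top")
cv2.imwrite("pics/s21full.png",s[:,:,::-1])
crop(s,210,190,180,150,4,"pics/s21.png")
crop(t,100,80,160,160,4,"pics/t21.png")
E
```

```text
23.05 [0.4205 0.1314 0.2287] [-1.9322 -2.4768  0.0011] F [-0.0629 -0.0928  0.7521] M [-0.0392 -0.016   0.0134] 0.04489220887493763 q6 -0.059188085756765575
```

View pics/s21.png

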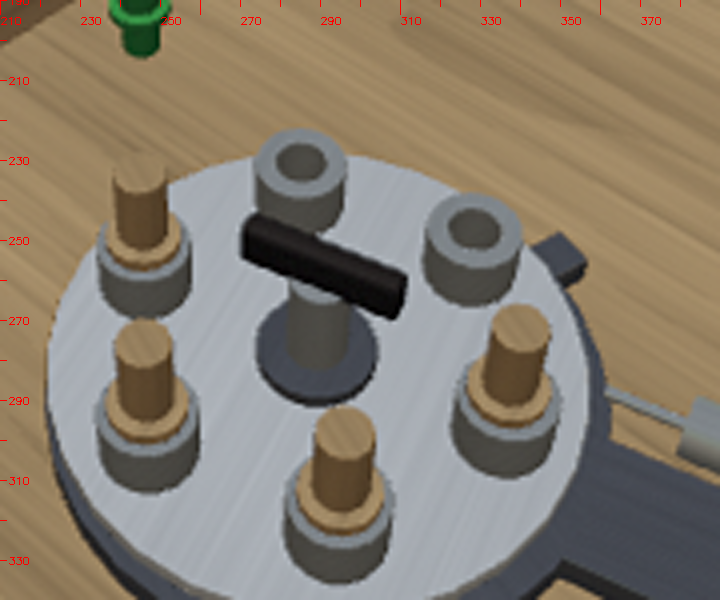

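View pics/t21.png

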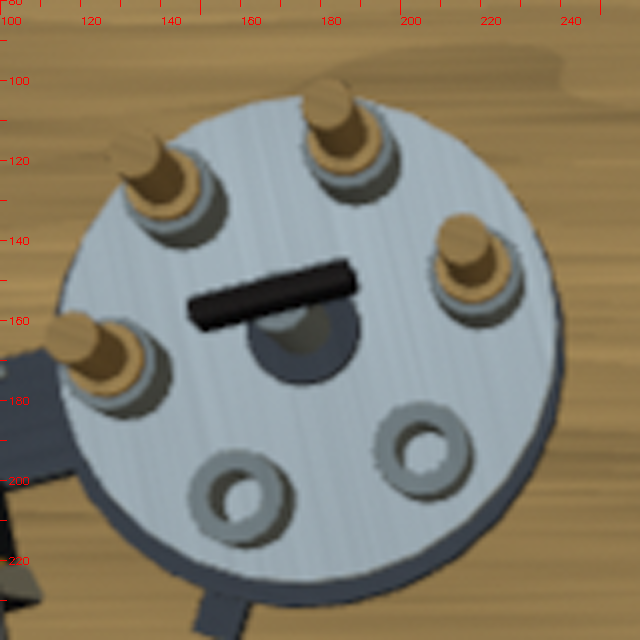

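View pics/s21full.png

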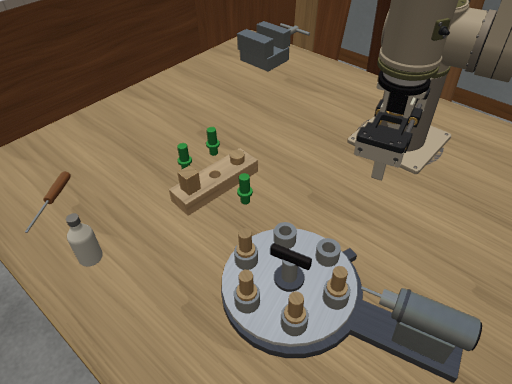

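```bash
python3 - <<'E'
from h import *
s1=cv2.imread("pics/s21full.png"); s0=cv2.imread("pics/scene0.png"); t0=cv2.imread("pics/top0.png"); t1=robot.read_camera("top")[:,:,::-1].copy(); cv2.imwrite("pics/top21.png",t1)
g=lambda i:cv2.cvtColor(i,6).astype(np.float32)
def shift(n,a,b,x,y,w):
    A=g(a)[y-w:y+w,x-w:x+w];B=g(b)[y-w:y+w,x-w:x+w]
    W=np.eye(2,3,dtype=np.float32)
    cc,W=cv2.findTransformECC(A,B,W,0,(3,100,1e-5),None,3)
    X0=atz(n,(x,y),.074);X1=atz(n,(x+W[0,2],y+W[1,2]),.074)
    print(n,x,y,"px",W[:,2],cc,"mm",(X1-X0)[:2]*1000)
shift("scene",s0,s1,328,253,15)
shift("scene",s0,s1,285,236,10)
shift("top",t0,t1,159,205,14); shift("top",t0,t1,205,193,14)
shift("top",t0,t1,125,168,13)
shift("top",t0,t1,125,168,13)
shift("scene",s0,s1,337,288,15); shift("scene",s0,s1,294,312,15); 
E
```

```text
scene 328 253 px [-0.33780736 -0.3872451 ] 0.9077409816444452 mm [-0.33975256 -1.03428386]
scene 285 236 px [-0.46406525 -0.035748  ] 0.8833604467706796 mm [ 0.54880366 -0.76755873]
top 159 205 px [0.5169445  0.15281315] 0.9840330126487531 mm [-0.31619539 -1.03684794]
top 205 193 px [ 0.40683004 -0.44851494] 0.7948479878420454 mm [ 0.8937828  -0.79852453]
top 125 168 px [0.21597363 0.31532353] 0.9516886447843912 mm [-0.65690125 -0.46889213]
top 125 168 px [0.21597363 0.31532353] 0.9516886447843912 mm [-0.65690125 -0.46889213]
scene 337 288 px [-0.0359567  -0.53324974] 0.9909941493608881 mm [-0.89018482 -0.6777248 ]
scene 294 312 px [ 0.6745969  -0.03917098] 0.9919417314200565 mm [-0.83314688  0.82982278]
```

```bash
python3 -c "
from plant import robot
print(robot.close_job())"
```

```text
the job is handed in; nothing more can be done
None
```

The round-knobbed peg from the rack's middle hole is seated in the loading pocket, and the dial has been turned one click clockwise, so the peg now stands in front of the drill. I let go, moved the arm clear and handed the job in at about 23 s.

**Checks that agreed**
- **Seating:** The collar met the pocket's rim with the tool at 99.8 mm and did not move further under 23 N. That is about 30 mm below where the foot first touched the rim. In the pictures the collar sits on the rim like those of the pegs already loaded.
- **Dial:** The last pictures match the starting pictures to about 1 mm at the pockets. That puts the dial about 0.6° short of the exact click. It stayed there with nothing touching it, so I left it.
- **Bystanders:** The square blank, the short dowel and the green look-alikes look unmoved.

**What went wrong or disagreed**
- **First insertion:** The first try landed on the rim and dragged the dial back about 2 mm. I lifted the peg, shifted it about 1.7 mm and it went in freely.
- **Hub grip:** The first grip on the hub bar closed above it, because the fingertips stood higher than the stated overhang suggests. I went about 18 mm lower and gripped again.
- **Spring ball:** I did not feel a distinct peak as the tenon passed it, so seating rests on the collar contact and the pictures.

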